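# Index the loading dial to its track and slide the label roll home

### The job

Click the thumb lever of the loading dial, one notch a push, until the dial's open pocket stands in line with the loading track; count the clicks so as never to go past it, and never force the lever against its stop. Then slide the white label roll along the track into the pocket until it rests against the end stop, gently, and leave the lever sprung back. Turn the dial with its lever only, and do not disturb the things lying around.

Things in the scene. Friction and masses are not known exactly. Their poses are not given: they have to be found in the camera images.
- indexer: hand-indexed loading dial, fixed on the belt: dark steel foot, aluminium track, dark dial with light fences. Origin under the dial's axle, on the belt; x from the track over the dial to the rear, y left, z up. Dial: disc of radius 72, floor at z = 30, low fences on it to z = 44. Grey detent box, 50 wide, 49 high, at x = 78..118. The thumb lever stands on the right (-y)
- track_mouth (a point): middle of the track's floor near its dial end, at x = -80 mm, y = 0, z = 30 in the indexer's frame. The track runs straight along the indexer's x from x = -200 to x = -75: floor at z = 30, inner width 55, side walls 7 thick up to z = 44, both ends open. (A tall post, 45 mm square, stands at the belt's right edge at world x = 440, y = -217; right of it a 350 high computer at x > 550)
- dial (a joint): angle of the dial in rad, counter-clockwise (from above) positive; 0 = pocket in line with the track. A detent holds it in notches 0.2618 rad (15 deg) apart; it starts 2 to 4 notches short of 0 (negative). A click of the lever turns it one notch on (+); the detent draws it in by itself. No stop at 0: it turns on past it, and the lever cannot turn it back
- pocket_seat (a point): on the dial's floor (z = 30), 35 mm from the axle: where the centre of the seated roll's underside belongs. The pocket is 54 wide, open at the top and at the rim (flared mouth), side rails to z = 44; its flat end stop lies 25 mm from this point toward the axle
- lever (a joint): angle of the thumb lever in rad about the dial's axle: 0 = sprung back at rest, grows as it is pushed counter-clockwise (from above). Return springs: 1.3 N at the pad at rest, rising to about 4 N. Each push clicks one notch; a hard stop comes about 5 mm of pad travel after the click, so stop pushing at the click. Let the lever spring fully back for the next one
- lever_pad (a point): middle of the pushing face of the lever's upright black pad, 95 mm from the axle, z = 52. Pad 20 wide radially, 9 thick, z = 13 to 64. x outward, y = push direction. After a free travel of 4 to 31 mm (set anew each run, then constant, not visible) the pawl bites: the push rises by 4 to 8 N, peaks at 6 to 12 N and drops suddenly (the click) 14 to 18 mm after the bite
- roll: white label roll, diameter 50, height 30, stands flat in the track; origin under its centre
- flux_bottle: small orange bottle with black cap, 30 x 30 x 58, origin under its centre; stands on the belt left of the track
- screwdriver: slim screwdriver with yellow handle, 131 x 12 x 12, lies on the belt right of the track
- tape: yellow roll of tape, diameter 64, height 19
- cutter: side cutters with blue handles, 110 x 50 x 12, lying flat
- circuit_board: green circuit board 104 x 66 x 8, lying flat
- spool: reel of solder wire with blue flanges, diameter 52, height 36 (not the roll to be loaded)
Things that resemble listed ones, but are neither listed nor needed, are in the scene too. What is meant by the roll is not brown, and is the smaller of those in its own colour.

How it is judged:
By the outcome, as a careful person would: the job done as asked, in the order asked, and still so for the second after the job is handed in, with the robot touching nothing.
It also fails if it takes over 72 s, if anything falls off the work surface, if the arm or the gripper's body presses on something with over 40 N, if the wrist force passes 120 N, or if a joint passes its speed limit or range.

### The arm

A 7-joint arm with a two-finger parallel gripper is mounted at the origin on a cart in front of the work surface, level with it; the furniture and walls round the work are solid. World frame = base frame: x ahead of the robot, y to its left, z up, the work surface at z = 0. Lengths are in m, angles in rad, forces in N, time in s.
With the tool pointing down it reaches from about 0.4 to 0.875 m from the base axis. Payload 19.3 kg.
Tool frame: the origin (TCP) lies midway between the tips of the shut fingers; the grasp point (between the pads) lies 19 mm behind it (bot.pinch_z is the distance from the TCP to the grasp point, in m); z points along the fingers, y is the direction in which the jaws open and shut (so a half turn about z gives the same grasp; the last joint's range is limited). The gripper opens to 85 mm and grips with 20 to 120 N. Pads are 22 mm wide; open, the fingers measure 114 mm over their backs; the gripper's body (76 mm by 85 mm) begins 54 mm behind the grasp point. The pads swing forward as they close: fully open they stand 13 mm farther back than shut.
Start: joints at [-1.416, 0.521, -0.036, 1.599, 0.021, 1.021, -0.113], TCP at [0.139, 0.609, 0.193] pointing down, gripper open.
Joint ranges: [-2.91, 2.91], [-0.3, 2.13], [-1.5, 1.42], [0.17, 2.43], [-1.26, 4.41], [0.16, 1.93], [-2.52, 2.52]. Speed limits (rad/s): [1.89, 1.89, 2.39, 2.39, 3.01, 3.01, 3.01].

### API

Orientations are given as a unit quaternion [x, y, z, w].
In Python, from plant import bot, vision, ticket gives the robot as it stands. The module is installed in compiled form; this text tells all that it offers.
- The arm moves only by the tool step_arm, never from a script. Its argument "rows" is a list that holds one entry, the list of rows, each a list of 4 numbers: the shift along the world's x, y, z in mm, then the turn about the world's z in rad. A call has 1 to 10 rows; each row shifts and turns the pose as measured when the row begins; what a row does not reach is not made up. A row lasts 1/12 s, in which the tool goes at most 41.7 mm and 7.16 degrees, less where a joint would pass 70% of its speed; a pose out of reach is approached as far as the arm can. A call with a gripper value outside its range is refused whole. "grip" is the opening, from 0 (shut) to 1 (fully open), set as the call begins (left out, the last holds). The fingers move at their own pace and stop on an object; "squeeze" is the grip in N (left out, the last holds). Time passes only in rows, so rows that do not move let the fingers close. It gives the time, the measured TCP pose, the force and the opening at its end, in the units of the state.
- bot.read_state(): the state, without advancing time (a new reading comes with each control period).
- vision.camera(name): name is "side" or "top" or "wrist"; returns (picture, depth): 420x560x3 uint8, red, green, blue; 420x560 float32, m along the optical axis (not along the pixel's ray), 0 where there is no reading.
- vision.camera_model(name): a dict with "fx", "fy", "cx", "cy" (pixels), "dist_coeffs" ([k1, k2, p1, p2, k3] as OpenCV has them; the pictures are not rectified), "origin" and "attitude" of the camera in the world. Camera axes: x right, y up, looking along -z (the intrinsics and any distortion apply to the point x, -y, -z); pixel columns grow to the right and rows downward; lengths in m; the calibration is good to about 2 mm. A picture is of the moment at which its call begins: read the wrist's pose just before it. camera_model takes no time and is no camera call; for the wrist camera it gives the pose at the moment of the call.
- ticket.hand_in(): hands the job in, once; it reports no verdict.
The state is a dict: "t": time; "qpos": joint angles; "qd": joint speeds; "tau": joint torques, N m; "tcp_pos": TCP position; "tool_rot": TCP orientation; "force": force on the tool from outside, world axes, zero at the start; "torque": the same for the moment, N m; "finger_gap": finger opening in m.
Only numpy, scipy, OpenCV 4.12 (cv2) and the standard library are available. Lean on these libraries where they do the work, as an engineer would, in place of code of your own. Each camera call takes 0.05 s, during which the arm holds its last target. There are 200 camera calls.

## Working session

There is one attempt and no reset: what is moved stays moved. The work goes in short steps, Python scripts to look and compute and a tool call to move; the robot and the scene stay as the last step left them, time stands still between calls to the robot, and variables do not carry over. Pictures are saved under pics/ and viewed, about 8 in all and at most 12, crops included, and the job is handed in when it is done.

Besides the shell and the picture viewer there is one more tool, called after ">>>" as name(argument=value, ...) on one line, values as JSON. step_arm: Moves the arm, as the interface text tells. Its arguments: {"type":"object","properties":{"rows":{"type":"array","items":{"type":"array","items":{"type":"array","items":{"type":"number"}}}},"grip":{"type":"number"},"squeeze":{"type":"number"}},"required":["rows"]}

```bash
mkdir -p pics; cat > h.py <<'E'
import numpy as np, cv2
from scipy.spatial.transform import Rotation as R
from plant import bot, vision, ticket
def snap(n):
    m=vision.camera_model(n); p,d=vision.camera(n); return m,p,d
def rot(m):
    a=np.array(m["attitude"],float)
    return a if a.shape==(3,3) else R.from_quat(a).as_matrix()
def rays(m,uv):
    K=np.array([[m["fx"],0,m["cx"]],[0,m["fy"],m["cy"]],[0,0,1.]])
    q=cv2.undistortPoints(np.array(uv,float).reshape(-1,1,2),K,np.array(m["dist_coeffs"],float))[:,0]
    return np.c_[q[:,0],-q[:,1],-np.ones(len(q))]@rot(m).T
def onz(m,uv,z):
    r=rays(m,uv); o=np.array(m["origin"]); return o+r*((z-o[2])/r[:,2])[:,None]
def dep(m,d):
    v,u=np.mgrid[0:420,0:560]; r=rays(m,np.c_[u.ravel(),v.ravel()])
    return (np.array(m["origin"])+r*d.ravel()[:,None]).reshape(420,560,3)
def save(p,n): cv2.imwrite("pics/"+n,cv2.cvtColor(p,cv2.COLOR_RGB2BGR))
E
python3 - <<'E'
from h import *
for n in("top","side"):
    m,p,d=snap(n); save(p,n+"1.png"); np.savez(n+"1.npz",p=p,d=d); print(n,m)
s=bot.read_state();print(s["t"],s["tcp_pos"],s["tool_rot"],s["force"],s["finger_gap"])
E
```

```text
top {'fx': 468.9116942063081, 'fy': 468.9116942063081, 'cx': 281.2234017015635, 'cy': 209.6174558702889, 'dist_coeffs': array([-0.12287316,  0.        ,  0.        ,  0.        ,  0.        ]), 'origin': array([0.24694306, 0.00393241, 1.55833016]), 'attitude': array([ 0.06631702, -0.06185092, -0.69839904,  0.70994034])}
side {'fx': 391.9584639692279, 'fy': 391.9584639692279, 'cx': 276.69254999740895, 'cy': 216.67909125961535, 'dist_coeffs': array([-0.04684122,  0.        ,  0.        ,  0.        ,  0.        ]), 'origin': array([0.37214554, 1.14532038, 0.73924922]), 'attitude': array([-0.03189556,  0.49953226,  0.86346054, -0.0623385 ])}
0.1 [0.13927897 0.60894269 0.19269303] [ 1.12178313e-01  9.93687967e-01 -5.00337320e-04 -2.68117600e-05] [-0.25325945 -0.15381188 -0.01821875] 0.0853829073438808
```

View pics/top1.png

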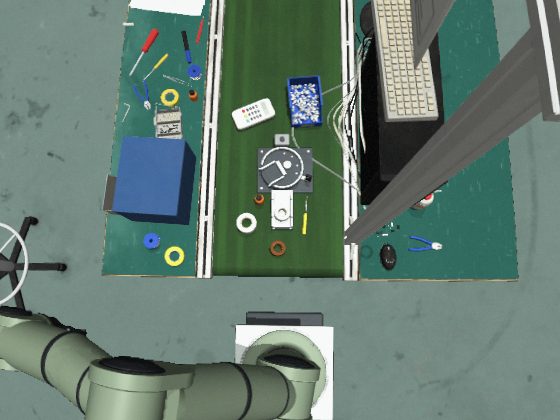

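View pics/side1.png

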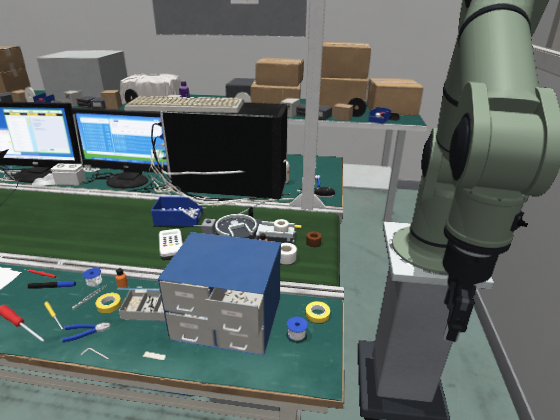

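The top view shows the dial at about (283,168), the track at (282,210) with the white roll at (282,213), the lever at about (307,178), the tall post at (347,240) and the big white decoy roll at (246,223). Next I'll enlarge it and measure.

```bash
python3 - <<'E'
from h import *
z=np.load("top1.npz");p=z["p"];d=z["d"];m=vision.camera_model("top")
P=dep(m,d)
c=p[120:260,225:345]; save(cv2.resize(c,None,fx=5,fy=4.25*5/4.25,interpolation=cv2.INTER_CUBIC)[:600] if 0 else cv2.resize(c,(514,600),interpolation=cv2.INTER_CUBIC),"top1c.png")
for uv in [(283,168),(282,213),(282,140),(307,178),(246,223),(282,195),(282,225),(262,187)]:
    print(uv,P[uv[1],uv[0]].round(3),p[uv[1],uv[0]])
# foot outline: z 5..  ; track walls z~44
Z=P[...,2]; g=(P[...,0]>.3)&(P[...,0]<.9)&(abs(P[...,1])<.2)
k=((Z>.022)&(Z<.07)&g).astype(np.uint8); 
n,l,s,ce=cv2.connectedComponentsWithStats(k)
for i in range(1,n):
    if s[i,4]>30: 
        q=P[l==i]; print(s[i],q.mean(0).round(3),q.min(0).round(3),q.max(0).round(3))
E
```

```text
(283, 168) [0.667 0.012 0.041] [227 230 229]
(282, 213) [0.516 0.013 0.03 ] [247 249 248]
(282, 140) [0.762 0.017 0.05 ] [ 90  99 102]
(307, 178) [ 0.633 -0.068  0.045] [40 41 40]
(246, 223) [0.485 0.134 0.   ] [57 89 51]
(282, 195) [0.576 0.014 0.032] [248 249 249]
(282, 225) [0.474 0.013 0.041] [248 249 249]
(262, 187) [0.607 0.082 0.014] [195 201 201]
[290 101  13  25  49] [ 0.855 -0.019  0.044] [ 0.825 -0.051  0.022] [ 0.898 -0.008  0.07 ]
[319 101   3  18  31] [ 0.877 -0.112  0.047] [ 0.849 -0.116  0.023] [ 0.899 -0.109  0.069]
[232 104  43  24 548] [0.862 0.124 0.026] [0.816 0.047 0.022] [0.899 0.193 0.039]
[304 121  19   4  34] [ 0.832 -0.091  0.029] [ 0.827 -0.12   0.022] [ 0.839 -0.058  0.038]
[ 259  134   45   55 1603] [0.682 0.016 0.035] [ 0.6   -0.055  0.022] [0.787 0.093 0.054]
[306 174   6   7  32] [ 0.635 -0.072  0.054] [ 0.629 -0.081  0.029] [ 0.643 -0.064  0.068]
[272 190  21  37 773] [0.532 0.013 0.038] [ 0.471 -0.02   0.022] [0.595 0.048 0.069]
[255 194   9  10  71] [0.561 0.089 0.045] [0.549 0.077 0.022] [0.577 0.104 0.067]
[237 213  20  20 247] [0.482 0.13  0.038] [0.45  0.098 0.022] [0.514 0.161 0.047]
[271 240  15  16 133] [0.401 0.025 0.03 ] [0.376 0.001 0.024] [0.427 0.048 0.042]
```

View pics/top1c.png

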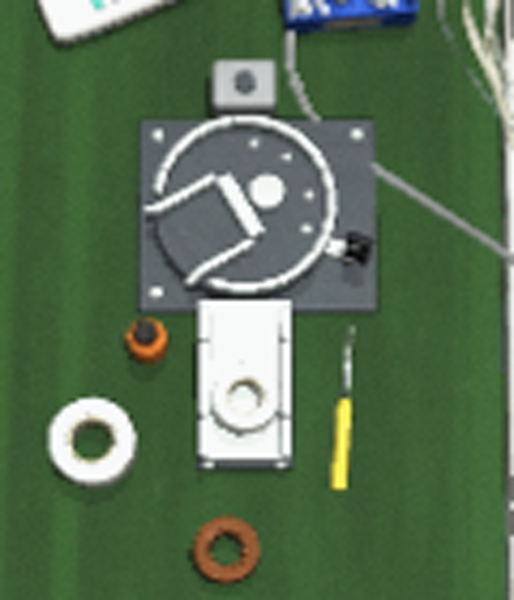

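```bash
python3 - <<'E'
from h import *
z=np.load("top1.npz");P=dep(vision.camera_model("top"),z["d"])
q=P[140:222,105:195]; b=q[q[...,2]>.1]; print(b.min(0),b.max(0))
p=z["p"].astype(int)
# roll/track/lever detail
for nm,lo,hi in(("track wall/roll",.04,.075),):
    k=(P[...,2]>.05)&(P[...,2]<.075)&(P[...,0]>.45)&(P[...,0]<.6)&(abs(P[...,1])<.06); print(P[k].mean(0),k.sum())
E
```

```text
[0.24694306 0.00393241 0.10026416] [0.7135567  0.5595446  1.55833016]
[0.51409646 0.01320501 0.05983824] 146
```

>>> step_arm(rows=[[[0, 0, 40, 0], [0, 0, 40, 0], [0, 0, 40, 0], [10, -10, 40, 0], [25, -25, 20, 0], [30, -28, 0, 0], [30, -28, 0, 0], [30, -28, 0, 0], [25, -32, 0, 0], [25, -32, 0, 0]]])

```text
t: 0.93
tcp_pos: [0.3102, 0.4206, 0.375]
tool_rot: [0.105, 0.994, -0.004, -0.002]
force: [1.2, 0.9, -0.2]
finger_gap: 0.0855
```

>>> step_arm(rows=[[[10, -40, 0, 0], [10, -40, 0, 0], [15, -38, 0, 0], [20, -35, 0, 0], [25, -32, 0, 0], [25, -32, 0, 0], [28, -30, 0, 0], [28, -30, 0, 0], [28, -30, 0, 0], [28, -30, 0, 0]]], grip=0)

```text
t: 1.77
tcp_pos: [0.5268, 0.0727, 0.375]
tool_rot: [0.105, 0.994, -0.004, -0.001]
force: [0.6, 1.3, 1.3]
finger_gap: -0.0001
```

>>> step_arm(rows=[[[28, -30, 0, 0], [28, -30, 0, 0], [25, -30, 0, 0], [10, -25, 0, 0], [0, -20, -10, 0], [0, 0, 0, 0]]])

```text
t: 2.27
tcp_pos: [0.6219, -0.0754, 0.3612]
tool_rot: [0.108, 0.994, -0.006, -0.003]
force: [-1.2, -0.0, -0.0]
finger_gap: -0.0001
```

```bash
python3 - <<'E'
from h import *
s=bot.read_state(); m,p,d=snap("wrist"); save(p,"w1.png"); np.savez("w1.npz",p=p,d=d,**{k:m[k] for k in m})
print(s["tcp_pos"],s["tool_rot"],s["force"],m["origin"],rot(m).round(2))
E
```

```text
[ 0.62193972 -0.07538051  0.36115846] [ 0.10795883  0.994133   -0.00593919 -0.00303226] [-1.2407969  -0.01147426 -0.03529629] [ 0.55196873 -0.05610645  0.54260463] [[ 0.21 -0.94 -0.28]
 [ 0.98  0.2   0.07]
 [-0.01 -0.28  0.96]]
```

View pics/w1.png

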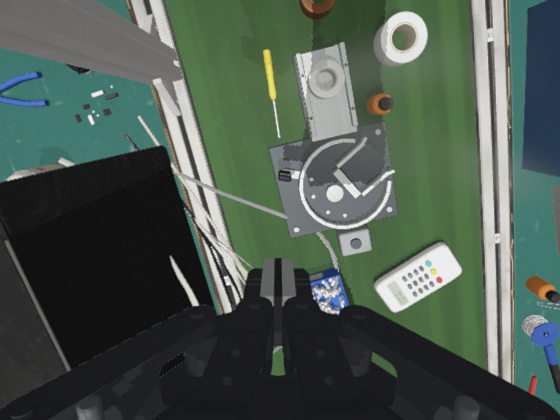

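Wrist view: dial centre near (345,183), lever pad (285,175), roll in the track (325,79), detent box (355,242), all clear of the fingers. Now I'll measure.

```bash
cat > meas.py <<'E'
from h import *
import sys
z=np.load(sys.argv[1],allow_pickle=True);m={k:z[k] for k in z.files};p=z["p"];P=dep(m,z["d"])
X,Y,Z=P[...,0],P[...,1],P[...,2]; br=p.astype(int).sum(2)
def rp(nm,k):
    q=P[k]; 
    if len(q): print(nm,len(q),"med",np.median(q,0).round(4),"min",q.min(0).round(4),"max",q.max(0).round(4))
g=(Z>.04)&(Z<.05)&(br>400)&(np.hypot(X-.671,Y-.014)<.085)&(np.hypot(X-.671,Y-.014)>.055)&(X>.62)
q=P[g][:,:2]
if len(q)>20:
    for _ in range(4):
        c=np.linalg.lstsq(np.c_[2*q,np.ones(len(q))],(q**2).sum(1),rcond=None)[0]; r=np.sqrt(c[2]+c[0]**2+c[1]**2)
        e=abs(np.hypot(*(q-c[:2]).T)-r); q=q[e<max(.002,np.median(e)*2)]
    print("ring",c[:2].round(4),r.round(4),len(q))
rp("box",(Z>.044)&(Z<.054)&(X>.74)&(X<.81)&(abs(Y-.014)<.04))
rp("roll",(Z>.056)&(Z<.065)&(X>.45)&(X<.6)&(abs(Y-.014)<.04))
t=(Z>.035)&(Z<.05)&(X>.45)&(X<.61)&(abs(Y-.014)<.05)
for lo,hi in((.475,.49),(.575,.59)):
    k=t&(X>lo)&(X<hi); print("track",lo,Y[k].min().round(4),Y[k].max().round(4),np.median(Y[k]).round(4))
rp("pad",(Z>.056)&(Z<.07)&(X>.6)&(X<.72)&(Y<-.05)&(Y>-.12))
E
python3 meas.py w1.npz
```

```text
ring [0.6714 0.0174] 0.0677 593
box 440 med [0.7676 0.0192 0.045 ] min [ 0.74   -0.0046  0.044 ] max [0.7874 0.0429 0.0513]
roll 821 med [0.5141 0.0151 0.0604] min [ 0.4902 -0.0099  0.0564] max [0.5392 0.0394 0.0645]
track 0.475 -0.0196 0.0497 0.043
track 0.575 -0.0178 0.0508 0.0167
pad 87 med [ 0.6358 -0.0705  0.0642] min [ 0.6304 -0.0798  0.0566] max [ 0.6427 -0.0616  0.067 ]
```

>>> step_arm(rows=[[[-10, 5, -35, 0], [-10, 5, -40, 0], [0, 0, -40, 0], [0, 0, -40, 0], [0, 0, -40, 0], [0, 0, -40, 0], [0, 0, -30, 0], [0, 0, 0, 0]]])

```text
t: 2.98
tcp_pos: [0.5995, -0.055, 0.0901]
tool_rot: [0.104, 0.995, -0.003, 0.001]
force: [-0.4, 0.0, -0.9]
finger_gap: 0.0004
```

>>> step_arm(rows=[[[1, -5, -25, 0], [1, -5, -20, 0], [0, -1, -10, 0], [0, 0, 0, 0]]])

```text
t: 3.32
tcp_pos: [0.6035, -0.0624, 0.0376]
tool_rot: [0.102, 0.995, -0.002, 0.002]
force: [0.1, 0.6, -0.2]
finger_gap: -0.0002
```

```bash
python3 - <<'E'
from h import *
s=bot.read_state(); m,p,d=snap("wrist"); print(s["tcp_pos"],s["force"])
save(p[60:330,130:450],"w2.png"); np.savez("w2.npz",p=p,d=d,**{k:m[k] for k in m})
E
python3 meas.py w2.npz
```

```text
[ 0.60352419 -0.06239167  0.03762052] [ 0.09444415  0.56189079 -0.15140851]
ring [0.6724 0.0164] 0.0678 892
roll 7511 med [0.5157 0.0137 0.0604] min [ 0.4934 -0.0107  0.056 ] max [0.5399 0.0398 0.0629]
track 0.475 -0.0198 -0.0124 -0.017
track 0.575 -0.0183 0.0506 0.0439
```

View pics/w2.png

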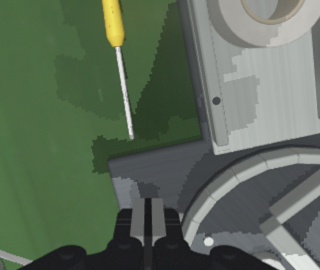

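The view shows the closed fingers behind the lever pad, clear of the dial fence, the track and the screwdriver tip at crop (131,137). I'll start the push and watch for the bite.

>>> step_arm(rows=[[[6, -3, 0, 0], [5, -3, 0, 0], [0, 0, 0, 0]]])

```text
t: 3.62
tcp_pos: [0.6187, -0.0679, 0.0436]
tool_rot: [0.102, 0.995, -0.002, 0.005]
force: [-0.8, -0.3, 0.6]
finger_gap: -0.0001
```

>>> step_arm(rows=[[[2.5, -1.1, 0, 0], [2.5, -1.1, 0, 0]]])

```text
t: 3.78
tcp_pos: [0.6251, -0.0701, 0.0455]
tool_rot: [0.102, 0.995, -0.001, 0.006]
force: [-0.6, 0.6, 0.8]
finger_gap: -0.0002
```

>>> step_arm(rows=[[[2.5, -1.1, 0, 0]]])

```text
t: 3.87
tcp_pos: [0.6281, -0.0712, 0.0459]
tool_rot: [0.102, 0.995, -0.001, 0.006]
force: [0.3, -0.3, 0.1]
finger_gap: -0.0002
```

>>> step_arm(rows=[[[2.5, -1.1, 0, 0]]])

```text
t: 3.95
tcp_pos: [0.631, -0.0724, 0.0462]
tool_rot: [0.102, 0.995, -0.001, 0.007]
force: [0.2, -0.3, -0.2]
finger_gap: -0.0
```

>>> step_arm(rows=[[[2.5, -1.1, 0, 0]]])

```text
t: 4.03
tcp_pos: [0.6338, -0.0736, 0.0463]
tool_rot: [0.102, 0.995, -0.001, 0.007]
force: [0.5, -0.2, 0.8]
finger_gap: -0.0002
```

```bash
python3 - <<'E'
from h import *
s=bot.read_state(); m,p,d=snap("wrist"); print(s["tcp_pos"],s["force"])
save(cv2.resize(p[160:420,130:430],None,fx=2,fy=2),"w3.png"); np.savez("w3.npz",p=p,d=d,**{k:m[k] for k in m})
m,p,d=snap("side");np.savez("s3.npz",p=p,d=d); P=dep(m,d); k=(P[...,2]>.05)&(P[...,2]<.075)&(P[...,0]>.62)&(P[...,0]<.7)&(P[...,1]<-.05)&(P[...,1]>-.12); print(k.sum(), np.median(P[k],0) if k.sum() else 0)
E
```

```text
[ 0.6338267  -0.07364833  0.0463131 ] [ 0.51609464 -0.15848227  0.83341179]
20 [ 0.6338373  -0.06573124  0.06025864]
```

View pics/w3.png

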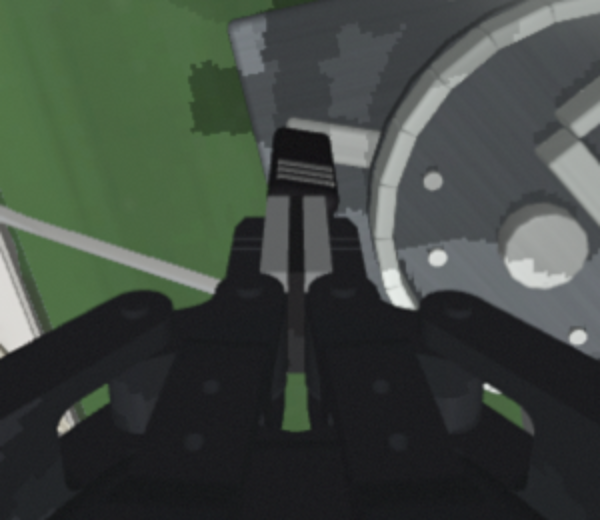

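```bash
python3 - <<'E'
from h import *
for f in("w2.npz","w3.npz"):
    z=np.load(f);m={k:z[k] for k in z.files};P=dep(m,z["d"])
    tcp={"w2.npz":[.6035,-.0624,.0376],"w3.npz":[.6338,-.0736,.0463]}[f]
    c=rot(m).T@(np.array(tcp)-m["origin"]); print(f,m["origin"],m["fx"]*c[0]/-c[2]+m["cx"],m["cy"]+m["fy"]*c[1]/c[2], -c[2])
    for v in range(210,360,10): print(v,P[v,282].round(4),z["p"][v,282],P[v,292].round(3))
z=np.load("s3.npz");m=vision.camera_model("side");P=dep(m,z["d"])
c=rot(m).T@(np.array(tcp)-m["origin"]);u,v=int(m["fx"]*c[0]/-c[2]+m["cx"]),int(m["cy"]+m["fy"]*c[1]/c[2]);print(u,v)
save(cv2.resize(z["p"][v-70:v+30,u-60:u+60],None,fx=5,fy=5,interpolation=cv2.INTER_CUBIC),"s3.png")
E
```

```text
w2.npz [ 0.53153493 -0.04512454  0.21843054] 274.8539442105047 244.35639372910026 0.19456521692919967
210 [ 0.5926 -0.0555  0.0059] [54 56 58] [ 0.593 -0.049  0.009]
220 [ 0.5989 -0.0568  0.0079] [78 81 85] [ 0.6   -0.05   0.009]
230 [ 0.6058 -0.0583  0.0083] [78 82 85] [ 0.607 -0.052  0.009]
240 [ 0.6126 -0.0596  0.0093] [78 81 86] [ 0.615 -0.053  0.008]
250 [ 0.6203 -0.0612  0.0082] [62 64 67] [ 0.622 -0.054  0.008]
260 [ 0.5939 -0.0565  0.0822] [97 99 99] [ 0.595 -0.052  0.083]
270 [ 0.5936 -0.0566  0.0929] [97 99 98] [ 0.595 -0.052  0.092]
280 [ 0.5933 -0.0566  0.1021] [95 97 96] [ 0.594 -0.053  0.102]
290 [ 0.5936 -0.0567  0.1093] [81 83 82] [ 0.594 -0.053  0.109]
300 [ 0.5953 -0.0571  0.1134] [91 93 93] [ 0.593 -0.053  0.118]
310 [ 0.5978 -0.0576  0.116 ] [30 31 33] [ 0.593 -0.053  0.124]
320 [ 0.6002 -0.0582  0.1185] [29 29 30] [ 0.593 -0.054  0.13 ]
330 [ 0.6032 -0.0588  0.12  ] [30 31 31] [ 0.593 -0.054  0.134]
340 [ 0.6071 -0.0596  0.1203] [36 35 38] [ 0.59  -0.054  0.143]
350 [ 0.6104 -0.0603  0.1214] [79 83 85] [ 0.594 -0.054  0.143]
w3.npz [ 0.559993   -0.05659166  0.226
[... 334 characters left out ...]
9 -0.0693  0.0586] [85 85 85] [ 0.635 -0.064  0.057]
260 [ 0.6239 -0.0679  0.0905] [94 96 96] [ 0.625 -0.063  0.09 ]
270 [ 0.6233 -0.0679  0.1015] [93 94 96] [ 0.624 -0.064  0.102]
280 [ 0.6237 -0.0681  0.1092] [92 94 95] [ 0.624 -0.064  0.111]
290 [ 0.6234 -0.0681  0.1174] [76 77 78] [ 0.624 -0.064  0.117]
300 [ 0.6254 -0.0685  0.1211] [90 91 92] [ 0.623 -0.065  0.126]
310 [ 0.6273 -0.069   0.1246] [29 29 31] [ 0.623 -0.065  0.133]
320 [ 0.6293 -0.0694  0.1277] [32 32 33] [ 0.623 -0.065  0.138]
330 [ 0.6331 -0.0702  0.1281] [36 37 38] [ 0.623 -0.065  0.143]
340 [ 0.6364 -0.0709  0.1292] [33 34 34] [ 0.619 -0.065  0.152]
350 [ 0.64   -0.0716  0.13  ] [55 73 50] [ 0.622 -0.065  0.153]
250 211
```

View pics/s3.png

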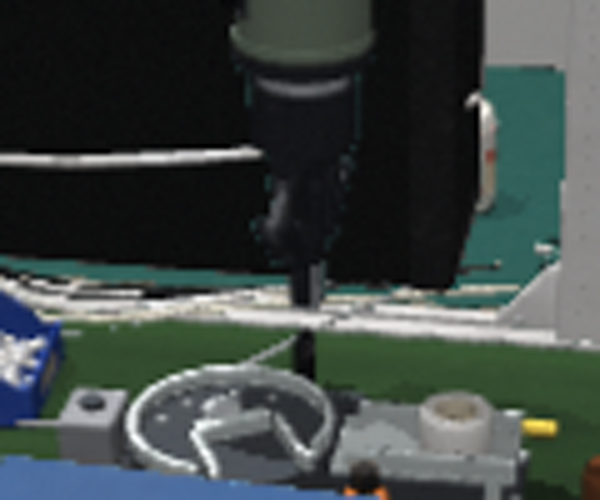

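```bash
python3 - <<'E'
from h import *
print(bot.pinch_z)
m=vision.camera_model("side"); z=np.load("s3.npz");P=dep(m,z["d"])
o=m["origin"]
for u,v in((250,190),(250,196),(250,200),(251,201),(251,203),(251,208),(251,210)):
    r=rays(m,[(u,v)])[0]; print(u,v,(o+r*((-.07-o[1])/r[1])).round(4),P[v,u].round(4))
for f in("w2.npz","w3.npz"):
    z=np.load(f);P=dep({k:z[k] for k in z.files},z["d"])
    print([ (v,P[v,270].round(3).tolist()) for v in range(254,264,2)])
E
```

```text
0.0187
250 190 [ 0.6337 -0.07    0.133 ] [ 0.6268 -0.038   0.1489]
250 196 [ 0.6343 -0.07    0.1093] [ 0.6329 -0.0631  0.1129]
250 200 [ 0.6348 -0.07    0.0933] [ 0.6325 -0.0593  0.099 ]
251 201 [ 0.6312 -0.07    0.0896] [ 0.6289 -0.059   0.0954]
251 203 [ 0.6314 -0.07    0.0815] [ 0.6639 -0.2219 -0.0007]
251 208 [ 0.632 -0.07   0.061] [ 0.6313 -0.067   0.0627]
251 210 [ 0.6322 -0.07    0.0528] [ 0.6326 -0.0718  0.0517]
[(254, [0.621, -0.07, 0.009]), (256, [0.624, -0.07, 0.007]), (258, [0.593, -0.062, 0.08]), (260, [0.593, -0.062, 0.081]), (262, [0.593, -0.062, 0.085])]
[(254, [0.631, -0.076, 0.064]), (256, [0.632, -0.076, 0.065]), (258, [0.623, -0.073, 0.089]), (260, [0.623, -0.073, 0.091]), (262, [0.622, -0.073, 0.093])]
```

Both cameras put the real fingertips about 39 mm above the reported TCP (tip z ≈ 0.085 against 0.046), and the lever hasn't been touched. I'll back off, go lower and check again.

>>> step_arm(rows=[[[-12, 4, 0, 0], [-12, 4, 0, 0], [-7, 2, 0, 0], [0, 0, 0, 0]]])

```text
t: 4.47
tcp_pos: [0.6014, -0.0638, 0.0455]
tool_rot: [0.102, 0.995, -0.002, 0.006]
force: [-0.1, 0.4, 0.4]
finger_gap: 0.0003
```

>>> step_arm(rows=[[[0, 0, -12, 0], [0, 0, -10, 0], [0, 0, 0, 0]]])

```text
t: 4.72
tcp_pos: [0.6025, -0.0637, 0.022]
tool_rot: [0.102, 0.995, -0.001, 0.007]
force: [-0.3, -0.7, 0.4]
finger_gap: -0.0002
```

```bash
cat > tip.py <<'E'
from h import *
s=bot.read_state(); m,p,d=snap("wrist"); P=dep(m,d); print(s["t"],s["tcp_pos"].round(4),s["force"].round(2))
for u in(268,288):
    print([(v,P[v,u].round(3).tolist()) for v in range(250,270,3)])
np.savez("wl.npz",p=p,d=d,**{k:m[k] for k in m})
E
python3 tip.py
```

```text
4.7167 [ 0.6025 -0.0637  0.022 ] [-0.34 -0.65  0.42]
[(250, [0.612, -0.07, 0.007]), (253, [0.613, -0.071, 0.008]), (256, [0.615, -0.071, 0.009]), (259, [0.591, -0.064, 0.065]), (262, [0.591, -0.064, 0.069]), (265, [0.591, -0.064, 0.071]), (268, [0.591, -0.064, 0.076])]
[(250, [0.614, -0.058, 0.009]), (253, [0.616, -0.058, 0.009]), (256, [0.618, -0.058, 0.008]), (259, [0.593, -0.055, 0.065]), (262, [0.592, -0.055, 0.07]), (265, [0.592, -0.055, 0.073]), (268, [0.593, -0.055, 0.074])]
```

>>> step_arm(rows=[[[0, 0, -12, 0], [0, 0, -10, 0], [0, 0, -4, 0], [0, 0, 0, 0]]])

```text
t: 5.1
tcp_pos: [0.6032, -0.0644, -0.0063]
tool_rot: [0.102, 0.995, -0.002, 0.007]
force: [-0.0, -0.4, 0.2]
finger_gap: 0.0003
```

```bash
python3 tip.py
```

```text
5.1 [ 0.6032 -0.0644 -0.0063] [-0.03 -0.35  0.19]
[(250, [0.6, -0.067, 0.008]), (253, [0.602, -0.068, 0.008]), (256, [0.603, -0.068, 0.009]), (259, [0.592, -0.065, 0.037]), (262, [0.592, -0.065, 0.04]), (265, [0.592, -0.065, 0.043]), (268, [0.591, -0.064, 0.047])]
[(250, [0.602, -0.057, 0.008]), (253, [0.603, -0.057, 0.009]), (256, [0.605, -0.057, 0.01]), (259, [0.594, -0.056, 0.037]), (262, [0.594, -0.056, 0.04]), (265, [0.594, -0.056, 0.043]), (268, [0.594, -0.056, 0.046])]
```

>>> step_arm(rows=[[[5, -2.2, 0, 0], [5, -2, 0, 0], [0, 0, 0, 0]]])

```text
t: 5.4
tcp_pos: [0.6147, -0.0692, -0.0053]
tool_rot: [0.102, 0.995, -0.002, 0.007]
force: [-0.4, 0.2, 0.6]
finger_gap: -0.0004
```

>>> step_arm(rows=[[[2.5, -1.1, -0.5, 0]]])

```text
t: 5.48
tcp_pos: [0.6175, -0.0703, -0.0055]
tool_rot: [0.102, 0.995, -0.002, 0.007]
force: [1.0, -0.0, -0.0]
finger_gap: 0.0001
```

>>> step_arm(rows=[[[2.5, -1.1, -0.5, 0]]])

```text
t: 5.57
tcp_pos: [0.6206, -0.0716, -0.0057]
tool_rot: [0.102, 0.995, -0.002, 0.008]
force: [-1.6, 0.6, 1.0]
finger_gap: -0.0001
```

>>> step_arm(rows=[[[2.5, -1.1, -0.5, 0]]])

```text
t: 5.65
tcp_pos: [0.6233, -0.0727, -0.0061]
tool_rot: [0.102, 0.995, -0.002, 0.008]
force: [-0.9, 0.8, 1.7]
finger_gap: 0.0002
```

>>> step_arm(rows=[[[2.5, -1.1, -0.5, 0]]])

```text
t: 5.73
tcp_pos: [0.626, -0.0739, -0.0065]
tool_rot: [0.102, 0.995, -0.002, 0.008]
force: [-1.3, 0.2, 0.6]
finger_gap: -0.0003
```

>>> step_arm(rows=[[[2.5, -0.9, -0.3, 0]]])

```text
t: 5.82
tcp_pos: [0.6286, -0.0749, -0.0069]
tool_rot: [0.102, 0.995, -0.002, 0.008]
force: [-1.7, 0.6, 1.7]
finger_gap: 0.0001
```

>>> step_arm(rows=[[[2.5, -0.9, -0.3, 0]]])

```text
t: 5.9
tcp_pos: [0.6313, -0.0759, -0.0072]
tool_rot: [0.102, 0.995, -0.001, 0.007]
force: [-1.6, 0.1, 0.8]
finger_gap: 0.0002
```

>>> step_arm(rows=[[[2.5, -0.9, -0.3, 0]]])

```text
t: 5.98
tcp_pos: [0.634, -0.0768, -0.0075]
tool_rot: [0.102, 0.995, -0.001, 0.007]
force: [-1.3, 0.6, 1.2]
finger_gap: -0.0
```

>>> step_arm(rows=[[[2.5, -0.8, -0.3, 0]]])

```text
t: 6.07
tcp_pos: [0.6366, -0.0777, -0.0079]
tool_rot: [0.102, 0.995, -0.001, 0.007]
force: [-1.6, 0.8, 1.1]
finger_gap: -0.0001
```

>>> step_arm(rows=[[[2.5, -0.6, 0, 0]]])

```text
t: 6.15
tcp_pos: [0.6393, -0.0784, -0.008]
tool_rot: [0.102, 0.995, -0.001, 0.007]
force: [-2.9, 0.6, 1.7]
finger_gap: -0.0
```

>>> step_arm(rows=[[[2.5, -0.6, 0, 0]]])

```text
t: 6.23
tcp_pos: [0.6419, -0.0789, -0.0081]
tool_rot: [0.102, 0.995, -0.001, 0.007]
force: [-2.4, 0.9, 2.4]
finger_gap: 0.0003
```

>>> step_arm(rows=[[[2.5, -0.5, 0, 0]]])

```text
t: 6.32
tcp_pos: [0.6444, -0.0794, -0.0081]
tool_rot: [0.102, 0.995, -0.001, 0.007]
force: [-4.4, 1.6, 2.6]
finger_gap: 0.0001
```

>>> step_arm(rows=[[[2.5, -0.5, 0, 0]]])

```text
t: 6.4
tcp_pos: [0.6468, -0.0798, -0.0082]
tool_rot: [0.102, 0.995, -0.001, 0.006]
force: [-5.2, 1.9, 3.4]
finger_gap: -0.0004
```

>>> step_arm(rows=[[[2.5, -0.4, 0, 0]]])

```text
t: 6.48
tcp_pos: [0.649, -0.0801, -0.0083]
tool_rot: [0.102, 0.995, -0.001, 0.006]
force: [-7.0, 1.3, 4.6]
finger_gap: 0.0
```

>>> step_arm(rows=[[[1.7, -0.2, 0, 0]]])

```text
t: 6.57
tcp_pos: [0.6503, -0.0802, -0.0084]
tool_rot: [0.102, 0.995, -0.001, 0.005]
force: [-8.1, 1.6, 6.4]
finger_gap: -0.0
```

>>> step_arm(rows=[[[1.5, -0.2, 0, 0]]])

```text
t: 6.65
tcp_pos: [0.6512, -0.0802, -0.0085]
tool_rot: [0.102, 0.995, -0.001, 0.004]
force: [-8.0, 0.8, 5.7]
finger_gap: 0.0
```

>>> step_arm(rows=[[[1.5, -0.1, 0.2, 0]]])

```text
t: 6.73
tcp_pos: [0.6519, -0.0803, -0.0084]
tool_rot: [0.102, 0.995, -0.001, 0.003]
force: [-8.6, 1.9, 5.0]
finger_gap: 0.0001
```

>>> step_arm(rows=[[[1.5, -0.1, 0.2, 0]]])

```text
t: 6.82
tcp_pos: [0.6526, -0.0803, -0.0084]
tool_rot: [0.102, 0.995, -0.001, 0.002]
force: [-8.9, 1.4, 5.3]
finger_gap: -0.0003
```

>>> step_arm(rows=[[[1.8, -0.1, 0.1, 0]]])

```text
t: 6.9
tcp_pos: [0.6534, -0.0804, -0.0084]
tool_rot: [0.102, 0.995, -0.001, 0.001]
force: [-9.7, 2.2, 6.3]
finger_gap: -0.0002
```

>>> step_arm(rows=[[[1.8, -0.1, 0.1, 0]]])

```text
t: 6.98
tcp_pos: [0.6543, -0.0804, -0.0085]
tool_rot: [0.102, 0.995, -0.001, -0.0]
force: [-9.7, 1.5, 6.8]
finger_gap: 0.0004
```

>>> step_arm(rows=[[[1.8, -0.1, 0.1, 0]]])

```text
t: 7.07
tcp_pos: [0.6553, -0.0805, -0.0084]
tool_rot: [0.102, 0.995, -0.001, -0.001]
force: [-8.8, 1.7, 6.5]
finger_gap: -0.0003
```

>>> step_arm(rows=[[[1.8, 0, 0.1, 0]]])

```text
t: 7.15
tcp_pos: [0.6562, -0.0804, -0.0085]
tool_rot: [0.102, 0.995, -0.001, -0.002]
force: [-7.4, 0.8, 5.6]
finger_gap: -0.0002
```

```bash
cat > ang.py <<'E'
from h import *
import sys
O=np.array([.672,.017])
def ang(m,p,d=None):
    v,u=np.mgrid[0:420,0:560]; uv=np.c_[u.ravel(),v.ravel()]
    X=onz(m,uv,.044)[:,:2]-O; r=np.hypot(*X.T); a=np.arctan2(X[:,1],X[:,0])
    w=np.clip(p.reshape(-1,3).astype(float).min(1)-120,0,80)*(r<.055)*(r>.012)
    e=(w*np.exp(1j*a)*r).sum()
    M=(w[:,None]*X); return np.degrees(np.angle(e)), abs(e)/(w*r).sum()
m=vision.camera_model("top"); a0=ang(m,np.load("top1.npz")["p"])
_,p,d=snap("top"); a1=ang(m,p); s=bot.read_state()
print("a0",a0,"now",a1,"diff",((a1[0]-a0[0]+180)%360)-180,s["t"],s["force"].round(1),s["tcp_pos"].round(4))
np.savez("topl.npz",p=p,d=d)
E
python3 ang.py
```

```text
a0 (np.float64(-130.37135023904412), np.float64(0.04868945233647252)) now (np.float64(68.75768463202239), np.float64(0.6809778450271856)) diff -160.8709651289335 7.2 [-6.1  0.2  4.7] [ 0.6566 -0.0805 -0.0084]
```

```bash
cat > ang.py <<'E'
from h import *
import sys
O=np.array([.672,.017])
def ang(m,p,d):
    P=dep(m,d).reshape(-1,3); X=P[:,:2]-O; r=np.hypot(*X.T)
    k=(P[:,2]>.038)&(P[:,2]<.052)&(r<.062)
    X=X[k]; G=np.zeros((280,280),np.uint8); ij=np.round(X*2000+140).astype(int); G[ij[:,1],ij[:,0]]=255  # col=x,row=y, 0.5mm
    G=cv2.morphologyEx(G,cv2.MORPH_CLOSE,np.ones((7,7)))
    L=cv2.HoughLinesP(cv2.Canny(G,50,150),1,np.pi/360,25,minLineLength=30,maxLineGap=6)
    if L is None: return k.sum(),None
    L=L[:,0].astype(float); D=L[:,2:]-L[:,:2]; ln=np.hypot(*D.T); a=np.arctan2(D[:,1],D[:,0])
    e=(ln*np.exp(4j*a)).sum()
    return k.sum(),len(ln),"mod90:",np.degrees(np.angle(e))/4%90,"coh",abs(e)/ln.sum(), sorted(zip(np.degrees(a).round(0)%180,ln.round(0)),key=lambda q:-q[1])[:5], (X.mean(0)*1000).round(1)
if __name__=="__main__":
    if len(sys.argv)>1:
        z=np.load(sys.argv[1]); m={k:z[k] for k in z.files}; print("w1",ang(m,z["p"],z["d"]))
    m,p,d=snap("wrist"); s=bot.read_state(); np.savez("wl.npz",p=p,d=d,**{k:m[k] for k in m})
    print(ang(m,p,d)); print(s["t"],s["force"].round(1),s["tcp_pos"].round(4))
E
python3 ang.py w1.npz
```

```text
w1 (np.int64(769), 7, 'mod90:', np.float64(31.082234710896945), 'coh', np.float64(0.9995443338816288), [(np.float64(121.0), np.float64(90.0)), (np.float64(31.0), np.float64(79.0)), (np.float64(121.0), np.float64(78.0)), (np.float64(31.0), np.float64(51.0)), (np.float64(121.0), np.float64(43.0))], array([-4.8,  6.5]))
(np.int64(8294), 5, 'mod90:', np.float64(37.32554266331874), 'coh', np.float64(0.9996714113771386), [(np.float64(38.0), np.float64(105.0)), (np.float64(37.0), np.float64(98.0)), (np.float64(127.0), np.float64(79.0)), (np.float64(128.0), np.float64(77.0)), (np.float64(38.0), np.float64(44.0))], array([-11.6,  -1.3]))
7.25 [-5.5  1.8  3.9] [ 0.6567 -0.0805 -0.0084]
```

The dial measured 121° at the start, which is 4 notches short of 180°. It is now at 127°, so it's dragging but hasn't clicked yet. I'll keep going in small steps.

>>> step_arm(rows=[[[1.5, 0, 0.1, 0]]])

```text
t: 7.33
tcp_pos: [0.6576, -0.0805, -0.0084]
tool_rot: [0.102, 0.995, -0.001, -0.002]
force: [-4.9, 1.1, 3.2]
finger_gap: -0.0001
```

>>> step_arm(rows=[[[1.3, 0, 0.1, 0]]])

```text
t: 7.42
tcp_pos: [0.6589, -0.0805, -0.0083]
tool_rot: [0.102, 0.995, -0.001, -0.003]
force: [-4.5, 0.6, 1.0]
finger_gap: 0.0003
```

```bash
python3 ang.py
```

```text
(np.int64(8200), 6, 'mod90:', np.float64(44.31879571621393), 'coh', np.float64(0.9990233369765389), [(np.float64(44.0), np.float64(107.0)), (np.float64(44.0), np.float64(89.0)), (np.float64(134.0), np.float64(85.0)), (np.float64(136.0), np.float64(50.0)), (np.float64(44.0), np.float64(43.0))], array([-11.8,  -2.5]))
7.4667 [-3.7  0.8  0.8] [ 0.6591 -0.0805 -0.0083]
```

First click: the dial is at about 135° at TCP x ≈ 0.6585. Back off fully for the next one.

>>> step_arm(rows=[[[-7, 0.3, 0, 0], [-7, 0.8, 0, 0], [-7, 1.3, 0, 0], [-7, 2, 0, 0], [-7, 2.5, 0, 0], [-6, 2.5, 0, 0], [-5, 2, 0, 0], [-2, 1, 0, 0], [0, 0, 0, 0], [0, 0, 0, 0]]])

```text
t: 8.3
tcp_pos: [0.6065, -0.0667, -0.0078]
tool_rot: [0.102, 0.995, -0.001, -0.001]
force: [0.6, -0.1, -0.7]
finger_gap: -0.0001
```

```bash
python3 ang.py; python3 tip.py | tail -1
```

```text
(np.int64(4360), 6, 'mod90:', np.float64(45.98840859661522), 'coh', np.float64(0.9962038226972765), [(np.float64(48.0), np.float64(108.0)), (np.float64(136.0), np.float64(73.0)), (np.float64(136.0), np.float64(71.0)), (np.float64(45.0), np.float64(71.0)), (np.float64(46.0), np.float64(71.0))], array([-22.5,  10.3]))
8.35 [ 0.2 -0.9  0. ] [ 0.6066 -0.0668 -0.0078]
[(250, [0.604, -0.059, 0.01]), (253, [0.607, -0.059, 0.007]), (256, [0.608, -0.06, 0.009]), (259, [0.598, -0.058, 0.035]), (262, [0.598, -0.058, 0.039]), (265, [0.597, -0.058, 0.043]), (268, [0.598, -0.059, 0.045])]
```

>>> step_arm(rows=[[[4.3, -2, 0, 0], [4.3, -2, 0, 0], [4.3, -1.8, 0, 0], [4.3, -1.6, 0, 0], [4.3, -1.4, 0, 0], [4.3, -1.2, 0, 0], [4.3, -1, 0, 0], [4.3, -0.8, 0, 0], [3.5, -0.6, 0, 0], [2, -0.3, 0, 0]]])

```text
t: 9.23
tcp_pos: [0.6495, -0.0807, -0.0086]
tool_rot: [0.102, 0.995, -0.0, -0.003]
force: [-9.4, 2.5, 5.1]
finger_gap: 0.0003
```

>>> step_arm(rows=[[[1.8, 0, 0, 0], [1.8, 0, 0, 0], [1.8, 0, 0, 0], [1.8, 0, 0, 0], [1.8, 0, 0, 0]]])

```text
t: 9.65
tcp_pos: [0.6549, -0.0811, -0.0091]
tool_rot: [0.102, 0.995, -0.0, -0.008]
force: [-8.5, 1.3, 6.9]
finger_gap: -0.0001
```

>>> step_arm(rows=[[[1.7, 0, 0.1, 0]]])

```text
t: 9.73
tcp_pos: [0.6559, -0.0811, -0.0091]
tool_rot: [0.102, 0.995, -0.0, -0.009]
force: [-7.4, 1.2, 5.6]
finger_gap: 0.0003
```

>>> step_arm(rows=[[[1.6, 0, 0.1, 0]]])

```text
t: 9.82
tcp_pos: [0.6571, -0.0811, -0.0091]
tool_rot: [0.102, 0.995, -0.0, -0.01]
force: [-4.9, 1.3, 3.3]
finger_gap: 0.0003
```

>>> step_arm(rows=[[[1.3, 0, 0.1, 0]]])

```text
t: 9.9
tcp_pos: [0.6583, -0.0811, -0.009]
tool_rot: [0.102, 0.995, -0.0, -0.011]
force: [-3.6, 1.4, 2.0]
finger_gap: -0.0006
```

```bash
python3 ang.py
```

```text
(np.int64(8212), 6, 'mod90:', np.float64(58.178922767296456), 'coh', np.float64(0.99977726903867), [(np.float64(58.0), np.float64(97.0)), (np.float64(58.0), np.float64(90.0)), (np.float64(58.0), np.float64(89.0)), (np.float64(58.0), np.float64(89.0)), (np.float64(149.0), np.float64(84.0))], array([-10.6,  -5.2]))
9.95 [-3.1  1.   1.8] [ 0.6586 -0.0811 -0.009 ]
```

>>> step_arm(rows=[[[-7, 0.3, 0, 0], [-7, 0.8, 0, 0], [-7, 1.3, 0, 0], [-7, 2, 0, 0], [-7, 2.7, 0, 0], [-6, 2.7, 0, 0], [-5, 2, 0, 0], [-2, 1, 0, 0], [0, 0, 1, 0], [0, 0, 0, 0]]])

```text
t: 10.78
tcp_pos: [0.6059, -0.067, -0.0075]
tool_rot: [0.102, 0.995, -0.001, -0.009]
force: [-0.1, -0.5, 0.3]
finger_gap: 0.0002
```

```bash
python3 ang.py
```

```text
(np.int64(4497), 6, 'mod90:', np.float64(56.62937380886406), 'coh', np.float64(0.9216170107465969), [(np.float64(61.0), np.float64(94.0)), (np.float64(48.0), np.float64(89.0)), (np.float64(150.0), np.float64(77.0)), (np.float64(151.0), np.float64(71.0)), (np.float64(149.0), np.float64(69.0))], array([-21.3,   9.4]))
10.8333 [ 0.4 -1.1 -0.2] [ 0.606  -0.067  -0.0076]
```

>>> step_arm(rows=[[[4.3, -2, 0, 0], [4.3, -2, 0, 0], [4.3, -1.8, 0, 0], [4.3, -1.6, 0, 0], [4.3, -1.4, 0, 0], [4.3, -1.2, 0, 0], [4.3, -1, 0, 0], [4.3, -0.8, 0, 0], [3.5, -0.5, 0, 0], [2, -0.2, 0, 0]]])

```text
t: 11.67
tcp_pos: [0.6489, -0.0807, -0.0083]
tool_rot: [0.102, 0.995, -0.0, -0.011]
force: [-8.9, 1.6, 5.6]
finger_gap: 0.0001
```

>>> step_arm(rows=[[[1.8, 0, 0.1, 0], [1.8, 0, 0.1, 0], [1.8, 0, 0.1, 0], [1.8, 0, 0.1, 0], [1.8, 0, 0.1, 0], [1.7, 0, 0.1, 0]]])

```text
t: 12.17
tcp_pos: [0.6556, -0.081, -0.0082]
tool_rot: [0.102, 0.995, -0.0, -0.017]
force: [-5.8, 1.4, 4.8]
finger_gap: 0.0003
```

>>> step_arm(rows=[[[1.6, 0, 0.1, 0]]])

```text
t: 12.25
tcp_pos: [0.657, -0.081, -0.0081]
tool_rot: [0.102, 0.995, -0.0, -0.018]
force: [-3.3, 1.0, 3.0]
finger_gap: 0.0001
```

>>> step_arm(rows=[[[1.2, 0, 0.1, 0]]])

```text
t: 12.33
tcp_pos: [0.6582, -0.081, -0.008]
tool_rot: [0.102, 0.995, -0.0, -0.018]
force: [-3.7, 0.9, 1.7]
finger_gap: -0.0001
```

```bash
python3 ang.py
```

```text
(np.int64(8201), 5, 'mod90:', np.float64(76.29302289490124), 'coh', np.float64(0.9987192020371337), [(np.float64(77.0), np.float64(99.0)), (np.float64(165.0), np.float64(63.0)), (np.float64(76.0), np.float64(49.0)), (np.float64(167.0), np.float64(46.0)), (np.float64(167.0), np.float64(39.0))], array([-7.8, -6.6]))
12.3833 [-3.4  0.5  1.7] [ 0.6584 -0.081  -0.008 ]
```

Third click: dial at 166°. One more.

>>> step_arm(rows=[[[-7, 0.3, 0, 0], [-7, 0.8, 0, 0], [-7, 1.3, 0, 0], [-7, 2, 0, 0], [-7, 2.7, 0, 0], [-6, 2.7, 0, 0], [-5, 2, 0, 0], [-2, 1, 0, 0], [0, 0, 0, 0], [0, 0, 0, 0]]])

```text
t: 13.22
tcp_pos: [0.6057, -0.067, -0.0076]
tool_rot: [0.102, 0.995, -0.0, -0.017]
force: [1.2, 0.5, -0.1]
finger_gap: 0.0
```

```bash
python3 ang.py
```

```text
(np.int64(4647), 6, 'mod90:', np.float64(73.18375264375301), 'coh', np.float64(0.8064849909604387), [(np.float64(166.0), np.float64(78.0)), (np.float64(166.0), np.float64(68.0)), (np.float64(76.0), np.float64(64.0)), (np.float64(165.0), np.float64(58.0)), (np.float64(49.0), np.float64(56.0))], array([-23.1,  13.1]))
13.2667 [-0.5  0.5  0.3] [ 0.6058 -0.067  -0.0076]
```

>>> step_arm(rows=[[[4.3, -2, 0, 0], [4.3, -2, 0, 0], [4.3, -1.8, 0, 0], [4.3, -1.6, 0, 0], [4.3, -1.4, 0, 0], [4.3, -1.2, 0, 0], [4.3, -1, 0, 0], [4.3, -0.8, 0, 0], [3.5, -0.5, 0, 0], [2, -0.2, 0, 0]]])

```text
t: 14.1
tcp_pos: [0.6486, -0.0805, -0.0083]
tool_rot: [0.102, 0.995, 0.0, -0.019]
force: [-8.8, 2.3, 6.1]
finger_gap: 0.0002
```

>>> step_arm(rows=[[[1.8, 0, 0.1, 0], [1.8, 0, 0.1, 0], [1.8, 0, 0.1, 0], [1.8, 0, 0.1, 0], [1.8, 0, 0.1, 0], [1.7, 0, 0.1, 0]]])

```text
t: 14.6
tcp_pos: [0.6554, -0.0807, -0.0081]
tool_rot: [0.102, 0.994, 0.0, -0.025]
force: [-4.4, -0.2, 4.2]
finger_gap: 0.0001
```

>>> step_arm(rows=[[[1.6, 0, 0.1, 0]]])

```text
t: 14.68
tcp_pos: [0.6568, -0.0807, -0.0081]
tool_rot: [0.102, 0.994, 0.0, -0.026]
force: [-3.6, 1.0, 1.8]
finger_gap: 0.0001
```

>>> step_arm(rows=[[[1.2, 0, 0.1, 0]]])

```text
t: 14.77
tcp_pos: [0.6581, -0.0807, -0.008]
tool_rot: [0.102, 0.994, 0.0, -0.026]
force: [-3.8, 1.1, 1.6]
finger_gap: -0.0002
```

```bash
python3 ang.py
```

```text
(np.int64(9389), 7, 'mod90:', np.float64(1.7651482059461612), 'coh', np.float64(0.9983433173326027), [(np.float64(3.0), np.float64(66.0)), (np.float64(92.0), np.float64(61.0)), (np.float64(2.0), np.float64(61.0)), (np.float64(1.0), np.float64(54.0)), (np.float64(3.0), np.float64(40.0))], array([-9., -2.]))
14.8167 [-4.1  1.8  1.6] [ 0.6583 -0.0807 -0.008 ]
```

Four clicks done: the dial's lines sit at 1.8° mod 90°, in line with the track's 0.8° yaw. Next: release the lever, rise and go behind the roll.

>>> step_arm(rows=[[[-7, 0.3, 0, 0], [-7, 0.8, 0, 0], [-7, 1.3, 0, 0], [-7, 2, 0, 0], [-7, 2.7, 0, 0], [-6, 2.7, 0, 0], [-5, 2, 0, 0], [-2, 1, 0, 0], [0, 0, 15, 0], [0, 0, 25, 0]]])

```text
t: 15.65
tcp_pos: [0.6028, -0.0667, 0.0303]
tool_rot: [0.102, 0.994, -0.0, -0.028]
force: [-1.0, -0.2, -0.2]
finger_gap: -0.0003
```

>>> step_arm(rows=[[[0, 0, 25, 0], [0, 0, 15, 0], [-25, 10, 0, 0.1], [-35, 15, 0, 0.1], [-35, 20, 0, 0], [-35, 20, 0, 0], [-20, 10, 0, 0], [0, 0, 0, 0]]])

```text
t: 16.32
tcp_pos: [0.4532, 0.0082, 0.0855]
tool_rot: [-0.001, 1.0, -0.003, -0.019]
force: [1.9, 0.6, 0.6]
finger_gap: -0.0
```

```bash
python3 ang.py; python3 meas.py wl.npz; python3 tip.py
```

```text
(np.int64(0), None)
16.3667 [ 1.  -0.2  0.8] [0.4551 0.0077 0.0858]
roll 18 med [0.5025 0.0356 0.0593] min [0.4998 0.0343 0.056 ] max [0.5075 0.0383 0.0607]
track 0.475 -0.0195 0.0495 0.0422
16.3667 [0.4551 0.0077 0.0858] [ 1.04 -0.22  0.79]
[(250, [0.481, 0.001, 0.029]), (253, [0.483, 0.001, 0.03]), (256, [0.485, 0.001, 0.031]), (259, [0.446, 0.005, 0.13]), (262, [0.447, 0.005, 0.132]), (265, [0.447, 0.005, 0.137]), (268, [0.447, 0.005, 0.139])]
[(250, [0.48, 0.017, 0.03]), (253, [0.389, 0.01, 0.269]), (256, [0.485, 0.017, 0.03]), (259, [0.446, 0.014, 0.131]), (262, [0.446, 0.014, 0.134]), (265, [0.446, 0.014, 0.137]), (268, [0.447, 0.014, 0.139])]Traceback (most recent call last):
  File "meas.py", line 19, in <module>
    k=t&(X>lo)&(X<hi); print("track",lo,Y[k].min().round(4),Y[k].max().round(4),np.median(Y[k]).round(4))
                                        ~~~~~~~~^^
    return umr_minimum(a, axis, None, out, keepdims, initial, where)
ValueError: zero-size array to reduction operation minimum which has no identity
```

>>> step_arm(rows=[[[0, 4, -25, 0], [0, 2, -25, 0], [0, 0, -20, 0], [0, 0, -10, 0], [0, 0, 0, 0]]])

```text
t: 16.83
tcp_pos: [0.4658, 0.0112, 0.0059]
tool_rot: [0.001, 1.0, -0.003, -0.012]
force: [-0.9, -0.8, 0.7]
finger_gap: -0.0
```

```bash
python3 tip.py; python3 - <<'E'
from h import *
z=np.load("wl.npz");save(z["p"],"w4.png")
E
```

```text
16.8333 [0.4658 0.0112 0.0059] [-0.88 -0.84  0.72]
[(250, [0.469, 0.007, 0.008]), (253, [0.471, 0.007, 0.008]), (256, [0.473, 0.007, 0.007]), (259, [0.456, 0.009, 0.051]), (262, [0.457, 0.009, 0.053]), (265, [0.457, 0.009, 0.056]), (268, [0.457, 0.009, 0.06])]
[(250, [0.469, 0.019, 0.009]), (253, [0.471, 0.019, 0.009]), (256, [0.473, 0.019, 0.008]), (259, [0.457, 0.018, 0.05]), (262, [0.457, 0.018, 0.054]), (265, [0.457, 0.018, 0.056]), (268, [0.457, 0.018, 0.059])]
```

View pics/w4.png

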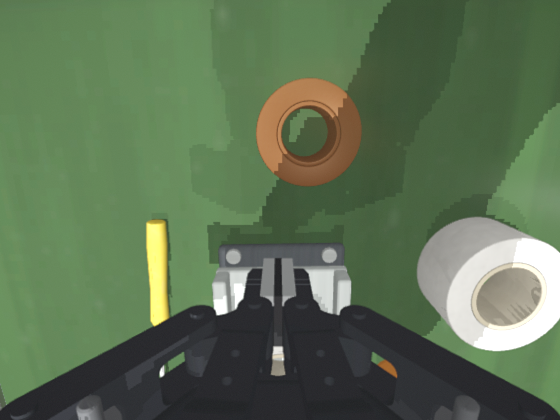

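The view shows the closed fingers centred over the track's open end at (280,265), with the brown roll, white decoy and screwdriver clear. Lower a little and push.

>>> step_arm(rows=[[[0, 2, -4, 0], [0, 1, -2, 0], [3, 0, 0, 0], [3, 0, 0, 0], [2, 0, 0, 0]]])

```text
t: 17.3
tcp_pos: [0.4775, 0.0139, 0.0035]
tool_rot: [0.002, 1.0, -0.003, -0.009]
force: [-0.7, 0.1, -1.1]
finger_gap: -0.0001
```

>>> step_arm(rows=[[[3, 0, 0, 0], [3, 0, 0, 0], [3, 0, 0, 0]]])

```text
t: 17.55
tcp_pos: [0.4878, 0.014, 0.0044]
tool_rot: [0.002, 1.0, -0.003, -0.009]
force: [-1.0, -0.2, -1.2]
finger_gap: 0.0002
```

```bash
python3 tip.py | cut -c1-200
```

```text
17.55 [0.4878 0.014  0.0044] [-0.96 -0.18 -1.19]
[(250, [0.481, 0.011, 0.031]), (253, [0.483, 0.011, 0.03]), (256, [0.484, 0.011, 0.031]), (259, [0.478, 0.011, 0.05]), (262, [0.478, 0.011, 0.052]), (265, [0.479, 0.012, 0.054]), (268, [0.479, 0.012, 
[(250, [0.482, 0.021, 0.028]), (253, [0.483, 0.021, 0.03]), (256, [0.484, 0.021, 0.031]), (259, [0.478, 0.021, 0.048]), (262, [0.479, 0.02, 0.051]), (265, [0.479, 0.02, 0.054]), (268, [0.478, 0.02, 0.
```

>>> step_arm(rows=[[[3, 0, -1, 0], [4, 0, -0.7, 0], [4, 0.1, -0.5, 0], [4, 0.1, -0.5, 0], [4, 0, -0.5, 0], [4, 0.1, -0.5, 0], [4, 0, -0.5, 0], [4, 0.1, -0.5, 0], [4, 0, -0.5, 0], [4, 0, -0.5, 0]]])

```text
t: 18.43
tcp_pos: [0.5308, 0.0144, -0.0021]
tool_rot: [0.001, 1.0, -0.003, -0.009]
force: [-0.1, 0.1, 0.6]
finger_gap: -0.0
```

>>> step_arm(rows=[[[4, 0, -0.3, 0], [4, 0, -0.3, 0], [4, 0, -0.3, 0], [3, 0, -0.3, 0], [2, 0, -0.2, 0], [2, 0, -0.2, 0]]])

```text
t: 18.93
tcp_pos: [0.5523, 0.0144, -0.004]
tool_rot: [0.001, 1.0, -0.003, -0.009]
force: [-1.4, -0.2, 0.4]
finger_gap: -0.0001
```

```bash
python3 tip.py | cut -c1-200; python3 ang.py; python3 - <<'E'
from h import *
m,p,d=snap("top"); P=dep(m,d); k=(P[...,2]>.054)&(P[...,2]<.066)&(P[...,0]>.5)&(P[...,0]<.7)&(abs(P[...,1]-.015)<.04)&(p.min(2)>130); print(k.sum(),P[k].mean(0) if k.any() else 0, P[k].max(0) if k.any() else 0)
m,p,d=snap("side"); P=dep(m,d); k=(P[...,2]>.05)&(P[...,2]<.066)&(P[...,0]>.5)&(P[...,0]<.7)&(abs(P[...,1]-.015)<.04)&(p.min(2)>110); print(k.sum(),P[k].min(0) if k.any() else 0, P[k].max(0) if k.any() else 0)
E
```

```text
18.9333 [ 0.5523  0.0144 -0.004 ] [-1.36 -0.18  0.45]
[(250, [0.542, 0.011, 0.03]), (253, [0.544, 0.011, 0.03]), (256, [0.546, 0.011, 0.03]), (259, [0.543, 0.012, 0.04]), (262, [0.543, 0.012, 0.043]), (265, [0.543, 0.012, 0.046]), (268, [0.543, 0.012, 0.
[(250, [0.542, 0.021, 0.03]), (253, [0.544, 0.021, 0.03]), (256, [0.545, 0.021, 0.031]), (259, [0.543, 0.021, 0.039]), (262, [0.543, 0.021, 0.043]), (265, [0.543, 0.021, 0.047]), (268, [0.543, 0.021, 
(np.int64(0), None)
19.0333 [-0.7  0.4 -0.6] [ 0.5525  0.0144 -0.004 ]
0 0 0
102 [ 0.56491815 -0.00713355  0.0511679 ] [0.61195583 0.04323976 0.06457128]
```

>>> step_arm(rows=[[[3, 0.1, 0.2, 0], [3, 0.1, 0.1, 0], [3, 0.1, 0, 0], [3, 0.1, 0, 0], [3, 0.1, 0, 0], [3, 0.1, 0, 0], [3, 0.1, 0, 0]]])

```text
t: 19.72
tcp_pos: [0.5745, 0.0152, -0.0035]
tool_rot: [0.001, 1.0, -0.003, -0.009]
force: [-1.2, -0.0, 0.2]
finger_gap: -0.0004
```

>>> step_arm(rows=[[[3, 0, 0, 0], [3, 0, 0, 0], [2, 0, 0, 0], [2, 0, 0, 0]]])

```text
t: 20.05
tcp_pos: [0.5858, 0.0152, -0.0037]
tool_rot: [0.001, 1.0, -0.003, -0.009]
force: [-0.5, -0.5, -0.1]
finger_gap: 0.0002
```

```bash
python3 tip.py | cut -c1-150; python3 - <<'E'
from h import *
m,p,d=snap("side"); P=dep(m,d); k=(P[...,2]>.05)&(P[...,2]<.066)&(P[...,0]>.5)&(P[...,0]<.7)&(abs(P[...,1]-.015)<.04)&(p.min(2)>110); print(k.sum(),P[k].min(0) if k.any() else 0, P[k].max(0) if k.any() else 0)
E
```

```text
20.05 [ 0.5858  0.0152 -0.0037] [-0.53 -0.46 -0.09]
[(250, [0.576, 0.012, 0.03]), (253, [0.578, 0.012, 0.03]), (256, [0.579, 0.012, 0.03]), (259, [0.577, 0.013, 0.04]), (262, [0.576, 0.013, 0.044]), (26
[(250, [0.576, 0.022, 0.031]), (253, [0.578, 0.022, 0.031]), (256, [0.579, 0.022, 0.03]), (259, [0.576, 0.022, 0.041]), (262, [0.576, 0.022, 0.044]), 
93 [ 0.59866961 -0.00933315  0.05029448] [0.64532731 0.0426473  0.06281285]
```

>>> step_arm(rows=[[[2, 0, 0, 0], [2, 0, 0, 0], [1.5, 0, 0, 0], [1.5, 0, 0, 0]]])

```text
t: 20.48
tcp_pos: [0.593, 0.0152, -0.0036]
tool_rot: [0.001, 1.0, -0.003, -0.009]
force: [0.2, -0.8, -0.2]
finger_gap: -0.0002
```

>>> step_arm(rows=[[[1.2, 0, 0, 0], [1.2, 0, 0, 0]]])

```text
t: 20.65
tcp_pos: [0.5957, 0.0152, -0.0036]
tool_rot: [0.001, 1.0, -0.003, -0.009]
force: [-0.2, 0.2, 0.3]
finger_gap: 0.0002
```

>>> step_arm(rows=[[[1, 0, 0, 0], [1, 0, 0, 0]]])

```text
t: 20.82
tcp_pos: [0.5979, 0.0152, -0.0036]
tool_rot: [0.001, 1.0, -0.003, -0.009]
force: [-0.3, -0.7, -0.4]
finger_gap: 0.0
```

>>> step_arm(rows=[[[0.8, 0, 0, 0], [0.8, 0, 0, 0]]])

```text
t: 20.98
tcp_pos: [0.5992, 0.0152, -0.0037]
tool_rot: [0.001, 1.0, -0.003, -0.01]
force: [-8.7, -0.9, 5.6]
finger_gap: -0.0
```

>>> step_arm(rows=[[[0.8, 0, 0, 0], [0.8, 0, 0, 0]]])

```text
t: 21.15
tcp_pos: [0.5989, 0.0152, -0.0039]
tool_rot: [0.002, 1.0, -0.002, -0.012]
force: [-7.3, 0.8, 4.6]
finger_gap: -0.0001
```

The force jumped to about 8 N at x = 0.599, where the end stop was predicted. Back off, rise and check.

>>> step_arm(rows=[[[-3, 0, 0, 0], [-5, 0, 0, 0], [-8, 0, 0, 0], [-8, 0, 0, 0], [0, 0, 15, 0], [0, 0, 35, 0], [0, 0, 40, 0], [0, 0, 40, 0], [0, 0, 40, 0], [0, 0, 40, 0]]])

```text
t: 21.98
tcp_pos: [0.5616, 0.0144, 0.2057]
tool_rot: [0.002, 1.0, -0.003, -0.019]
force: [0.5, 0.1, 0.4]
finger_gap: 0.0001
```

>>> step_arm(rows=[[[0, 0, 35, 0], [0, -10, 35, 0], [0, -15, 30, 0], [0, 0, 0, 0], [0, 0, 0, 0]]])

```text
t: 22.4
tcp_pos: [0.56, -0.0112, 0.3193]
tool_rot: [0.001, 1.0, -0.001, -0.013]
force: [-0.5, 0.3, -0.8]
finger_gap: 0.0
```

```bash
python3 ang.py; sed -i 's/(X>.45)&(X<.6)&(abs(Y-.014)<.04))/(X>.45)\&(X<.7)\&(abs(Y-.017)<.04))/' meas.py; python3 meas.py wl.npz;  python3 - <<'E'
from h import *
z=np.load("wl.npz");save(z["p"],"w5.png")
E
```

```text
(np.int64(787), 6, 'mod90:', np.float64(9.070566936520476e-05), 'coh', np.float64(0.9992502825829827), [(np.float64(1.0), np.float64(85.0)), (np.float64(0.0), np.float64(72.0)), (np.float64(179.0), np.float64(54.0)), (np.float64(90.0), np.float64(46.0)), (np.float64(90.0), np.float64(35.0))], array([-14. ,   0.8]))
22.45 [0.5 0.2 1.3] [ 0.5601 -0.0117  0.3195]
ring [0.6708 0.0178] 0.0677 539
roll 708 med [0.6356 0.0169 0.0603] min [ 0.6112 -0.0069  0.0561] max [0.6606 0.0416 0.0625]
track 0.475 -0.0189 0.0489 0.0425
track 0.575 -0.0169 0.0505 0.0164
pad 99 med [ 0.6355 -0.0704  0.0639] min [ 0.63   -0.079   0.0572] max [ 0.642  -0.0608  0.0665]
```

View pics/w5.png

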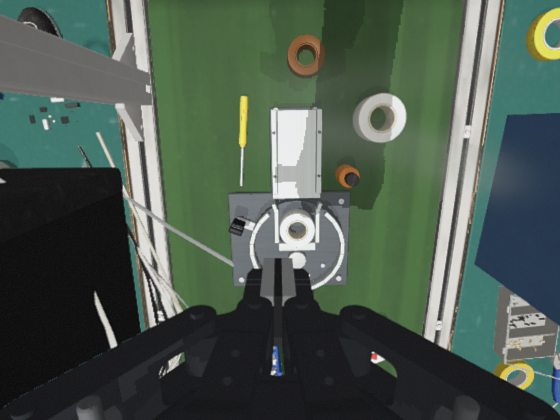

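The roll stands in the pocket at pixel (297,229), against the end stop. The pocket is in line with the track, the lever pad at (240,227) is back at its starting spot, and the nearby things are where they were.

```bash
python3 -c "
from h import *
print(ticket.hand_in())"
```

```text
the job is handed in; nothing more can be done
None
```

The label roll is loaded and the job is handed in, at about 22 s on the robot's clock. I clicked the lever four times, slid the white roll along the track into the pocket until it met the end stop, then backed off and raised the arm clear.

**Clicks:** the dial went from 121° through 136°, 151° and 166° to about 180°, in line with the track. I stopped each push at the click and let the lever spring fully back in between. The push force stayed at or below about 10 N.

**Last checks:**
- **Roll:** its centre measured (0.6356, 0.0169), against a pocket seat at about (0.636, 0.017). It met the end stop with about 8 N.
- **Dial:** its lines read 0° to within 1°, against a track that lies about 0.8° off the world axis.
- **Lever:** the pad is back at (0.6355, -0.0704), its starting position to within 1 mm.
- **Other things:** the nearby things looked undisturbed in the last picture; I did not measure them again.

**What disagreed:**
- **Fingertip height:** the fingertips are really about 40 mm above the reported tool point. My first lever approach passed over the pad without touching it. I corrected the height using the wrist and side cameras.
- **Dial angle from the top camera:** it failed during the first push, probably because the arm blocked the view. I used the wrist camera's depth instead.
- **Tool tilt:** the tool leaned by up to about 3° while pushing the lever, with no visible effect.

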